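# Line up gearbox shaft parts for reassembly

## Task

The four gearbox shaft parts stand in the row of black dishes in the order in which they came off the shaft. Move them into the four bays of the aluminium tray, one to a bay, in the reverse order, so that with the two racks lying roughly parallel, the part at one end of the dishes finishes at the opposite end of the tray, and likewise for the two in between. Keep every part upright, set it down gently on the floor of its bay rather than dropping it, and leave all four standing free.

Things in the scene. Friction and masses are not known exactly. Their poses are not given: they have to be found in the camera images.
- wheel_gear: Steel gear on a long plain hub: toothed disc 60 mm across and 14 mm thick at the bottom, round plain hub 34 mm in diameter above it up to 56 mm, dark bore mark on top. Solid of revolution about its z axis, standing upright; origin: centre of its underside. Grip the hub, 35 to 56 mm above the origin. About 0.28 kg.
- cluster_gear: Steel double gear: lower toothed disc 54 mm across and 14 mm thick, above it a long toothed pinion 42 mm across up to 52 mm. Solid of revolution about its z axis, standing upright; origin: centre of its underside. Grip the pinion, 35 to 52 mm above the origin. About 0.30 kg.
- sleeve: Slim plain steel spacer sleeve, 36 mm in diameter, 60 mm tall, with a thin dark band round the middle. Solid of revolution about its z axis, standing upright; origin: centre of its underside. About 0.18 kg.
- bearing: Stout double-row steel bearing, plain round, 54 mm in diameter, 44 mm tall, with concentric rings seen on top. Solid of revolution about its z axis, standing upright; origin: centre of its underside. About 0.32 kg.
- carrier: Strip-down rack: flat steel strip, fixed, 86 x 340 mm, 6 mm thick, lying on the table with four black dishes on it in a row. The row runs along its y axis (within 0.15 rad of the world y axis, same direction); dish centres at y = -120, -40, 40 and 120 mm. Origin: centre of its underside, on the table. It may be the nearer or the farther of the two racks.
- tray: Assembly rack: aluminium tray, fixed, 84 x 324 mm, 18 mm high, empty at the start, on the table nearer or farther than the carrier. Four equal bays in a row along its y axis (within 0.15 rad of the world y axis, same direction), bay centres at x = 0, y = -120, -40, 40 and 120 mm; each bay is 76 x 76 mm inside, its floor 10 mm above the origin, walls 4 mm thick rising 8 mm above the floor. Origin: centre of its underside, on the table.
- dish1: Black plastic square dish, fixed, 79 x 79 mm, 12 mm high over its underside, inside 74 x 74 mm with a 4 mm floor (its walls rise 8 mm above the floor). One of four equal dishes, side by side at 80 mm pitch on the carrier; at the start the wheel gear stands in this one, within 4 mm of its centre. Origin: centre of the underside, 6 mm above the table; axes parallel to the carrier's.
- dish2: Black plastic square dish, fixed, 79 x 79 mm, 12 mm high over its underside, inside 74 x 74 mm with a 4 mm floor (its walls rise 8 mm above the floor). One of four equal dishes, side by side at 80 mm pitch on the carrier; at the start the cluster gear stands in this one, within 4 mm of its centre. Origin: centre of the underside, 6 mm above the table; axes parallel to the carrier's.
- dish3: Black plastic square dish, fixed, 79 x 79 mm, 12 mm high over its underside, inside 74 x 74 mm with a 4 mm floor (its walls rise 8 mm above the floor). One of four equal dishes, side by side at 80 mm pitch on the carrier; at the start the sleeve stands in this one, within 4 mm of its centre. Origin: centre of the underside, 6 mm above the table; axes parallel to the carrier's.
- dish4: Black plastic square dish, fixed, 79 x 79 mm, 12 mm high over its underside, inside 74 x 74 mm with a 4 mm floor (its walls rise 8 mm above the floor). One of four equal dishes, side by side at 80 mm pitch on the carrier; at the start the bearing stands in this one, within 4 mm of its centre. Origin: centre of the underside, 6 mm above the table; axes parallel to the carrier's.
There are look-alikes about, which are no part of the job. What is shaped like the bearing but orange or pink is not meant. Leave any orange look-alike of the cluster_gear alone.

How it is judged:
At the end, for the whole second after the job is handed in: All four parts stand upright (within 0.12 rad), at rest, on the floor of the tray (underside 6 to 14 mm above the tray's origin), each within 24 mm along x and along y of the centre of its bay, in reverse order: the part whose dish lies at y on the carrier stands in the bay at -y on the tray (x of wheel_gear in the frame of tray between -0.024 and 0.024 m and z of wheel_gear in the frame of tray between 0.006 and 0.014 m and angle between each of wheel_gear, cluster_gear, sleeve, bearing's own z axis and vertical below 0.12 rad and linear speed of each of wheel_gear, cluster_gear, sleeve, bearing below 0.02 m/s and angular speed of each of wheel_gear, cluster_gear, sleeve, bearing below 0.2 rad/s and ((y of dish1 in the frame of carrier between -0.14 and -0.1 m and y of wheel_gear in the frame of tray between 0.096 and 0.144 m) or (y of dish1 in the frame of carrier between -0.06 and -0.02 m and y of wheel_gear in the frame of tray between 0.016 and 0.064 m) or (y of dish1 in the frame of carrier between 0.02 and 0.06 m and y of wheel_gear in the frame of tray between -0.064 and -0.016 m) or (y of dish1 in the frame of carrier between 0.1 and 0.14 m and y of wheel_gear in the frame of tray between -0.144 and -0.096 m)) and x of cluster_gear in the frame of tray between -0.024 and 0.024 m and z of cluster_gear in the frame of tray between 0.006 and 0.014 m and ((y of dish2 in the frame of carrier between -0.14 and -0.1 m and y of cluster_gear in the frame of tray between 0.096 and 0.144 m) or (y of dish2 in the frame of carrier between -0.06 and -0.02 m and y of cluster_gear in the frame of tray between 0.016 and 0.064 m) or (y of dish2 in the frame of carrier between 0.02 and 0.06 m and y of cluster_gear in the frame of tray between -0.064 and -0.016 m) or (y of dish2 in the frame of carrier between 0.1 and 0.14 m and y of cluster_gear in the frame of tray between -0.144 and -0.096 m)) and x of sleeve in the frame of tray between -0.024 and 0.024 m and z of sleeve in the frame of tray between 0.006 and 0.014 m and ((y of dish3 in the frame of carrier between -0.14 and -0.1 m and y of sleeve in the frame of tray between 0.096 and 0.144 m) or (y of dish3 in the frame of carrier between -0.06 and -0.02 m and y of sleeve in the frame of tray between 0.016 and 0.064 m) or (y of dish3 in the frame of carrier between 0.02 and 0.06 m and y of sleeve in the frame of tray between -0.064 and -0.016 m) or (y of dish3 in the frame of carrier between 0.1 and 0.14 m and y of sleeve in the frame of tray between -0.144 and -0.096 m)) and x of bearing in the frame of tray between -0.024 and 0.024 m and z of bearing in the frame of tray between 0.006 and 0.014 m and ((y of dish4 in the frame of carrier between -0.14 and -0.1 m and y of bearing in the frame of tray between 0.096 and 0.144 m) or (y of dish4 in the frame of carrier between -0.06 and -0.02 m and y of bearing in the frame of tray between 0.016 and 0.064 m) or (y of dish4 in the frame of carrier between 0.02 and 0.06 m and y of bearing in the frame of tray between -0.064 and -0.016 m) or (y of dish4 in the frame of carrier between 0.1 and 0.14 m and y of bearing in the frame of tray between -0.144 and -0.096 m))); the robot touches nothing.
It fails at once if a shaft part is tipped over (more than 0.6 rad from upright) (angle between any of wheel_gear, cluster_gear, sleeve, bearing's own z axis and vertical above 0.6 rad).
It fails at once if a shaft part is dropped: it moves faster than 0.6 m/s with its underside less than 30 mm above the table ((height (world z) of wheel_gear below 0.03 m and linear speed of wheel_gear above 0.6 m/s) or (height (world z) of cluster_gear below 0.03 m and linear speed of cluster_gear above 0.6 m/s) or (height (world z) of sleeve below 0.03 m and linear speed of sleeve above 0.6 m/s) or (height (world z) of bearing below 0.03 m and linear speed of bearing above 0.6 m/s)).
It also fails if it takes over 99 s, if anything falls off the work surface, if the arm or the gripper's body presses on something with over 40 N, if the wrist force passes 120 N, or if a joint passes its speed limit or range.

## Robot

A 6-joint arm with a two-finger parallel gripper is mounted at the origin on the work surface. World frame = base frame: x ahead of the robot, y to its left, z up, the work surface at z = 0. Lengths are in m, angles in rad, forces in N, time in s.
With the tool pointing down it reaches from about 0.35 to 0.975 m from the base axis. Payload 4.9 kg.
Tool frame: the origin (TCP) lies at the very end of the fingers, on their centre line; the grasp point (between the pads) lies 19 mm behind it; z points along the fingers, y is the line along which they close (so a half turn about z gives the same grasp; the last joint's range is limited). The gripper opens to 85 mm and grips with 20 to 120 N. Pads are 22 mm wide; open, the fingers measure 114 mm over their backs; the gripper's body (76 mm by 85 mm) begins 54 mm behind the grasp point. The pads swing forward as they close: fully open they stand 13 mm farther back than shut.
Start: joints at [-1.333, 0.053, 1.613, -0, 1.476, -0.119], TCP at [0.218, -0.586, 0.208] pointing down, gripper open.
Joint ranges: [-3.01, 3.01], [-1.01, 2.22], [0.06, 2.58], [-1.02, 4.17], [0.09, 2.62], [-3.14, 3.14]. Speed limits (rad/s): [2.57, 2.57, 3.14, 3.14, 3.14, 3.14].

## Interface

Orientations are given as a rotation vector (axis times angle).
In Python, from station import ctrl gives the robot as it stands. The module is installed in compiled form; this text tells all that it offers.
- The arm moves only by the tool jog_arm, never from a script. Its argument "steps" is a list of rows, each an object with "delta_rot": the turn, a rotation vector about the tool's x, y, z in degrees, a list of three; "linear": the shift along the tool's x, y, z in m, a list of three; "grip": the finger opening in m, from 0 to 0.0854. In form: [{"delta_rot": [rx, ry, rz], "linear": [x, y, z], "grip": grip}, ...]. A call has 1 to 10 rows; each row shifts and turns the commanded pose from where the row before left it, along the tool's axes as they then stand; what a row does not reach is not made up. A row lasts 1/10 s, in which the tool goes at most 50 mm and 8.59 degrees, less where a joint would pass 70% of its speed; a pose out of reach is approached as far as the arm can. A call with a gripper value outside its range is refused whole. The fingers move at their own pace and stop on an object; "newtons" is the grip in N (left out, the last holds). Time passes only in rows, so rows that do not move let the fingers close. It gives the time, the measured TCP pose, the force, the opening and the grip force at its end, in the units of the state.
- ctrl.get_obs(): the state, without advancing time (a new reading comes with each control period).
- ctrl.get_image(name): name is "side" or "top"; returns (picture, depth): 384x512x3 uint8, red, green, blue; 384x512 float32, m along the optical axis (not along the pixel's ray), 0 where there is no reading.
- ctrl.camera_info(name): a dict with "camera_matrix" (3x3 intrinsics, pixels), "distortion" ([k1, k2, p1, p2, k3] as OpenCV has them; the pictures are not rectified), "R" (3x3) and "t" (3): a world point X has camera coordinates R X + t. Camera axes: x right, y down, z forward; pixel columns grow to the right and rows downward; lengths in m; the calibration is good to about 2 mm. A picture is of the moment at which its call begins. camera_info takes no time and is no camera call.
- ctrl.finish_job(): hands the job in; it is judged then, once.
The state is a dict: "t": time; "q": joint angles; "dq": joint speeds; "effort": joint torques, N m; "tool_pos": TCP position; "tool_rot": TCP orientation; "contact_force": force on the tool from outside, world axes, zero at the start; "wrist_torque": the same for the moment, N m; "opening": finger opening in m; "grip_force": force on a finger pad.
Only numpy, scipy, OpenCV 4.12 (cv2) and the standard library are available. Lean on these libraries where they do the work, as an engineer would, in place of code of your own. Each camera call takes 0.05 s, during which the arm holds its last target. There are 200 camera calls.

## Working session

There is one attempt and no reset: what is moved stays moved. The work goes in short steps, Python scripts to look and compute and a tool call to move; the robot and the scene stay as the last step left them, time stands still between calls to the robot, and variables do not carry over. Pictures are saved under pics/ and viewed, at most 14 in all, crops included, and the job is handed in when it is done.

Besides the shell and the picture viewer there is one more tool, called after ">>>" in YAML: its name, and indented under it one key for each argument. jog_arm: Moves the arm, as the interface text tells. Its arguments: {"type":"object","properties":{"steps":{"type":"array"},"newtons":{"type":"number"}},"required":["steps"]}

```bash
mkdir -p pics; python3 - <<'E'
from station import ctrl
import cv2,numpy as np
o=ctrl.get_obs();print({k:np.round(v,3).tolist() for k,v in o.items()})
for n in("top","side"):
    im,d=ctrl.get_image(n);cv2.imwrite(f"pics/{n}0.png",im[:,:,::-1]);np.savez(f"{n}0.npz",im=im,d=d)
    c=ctrl.camera_info(n);print(n,{k:np.round(v,4).tolist() for k,v in c.items()})
E
```

```text
{'t': 0.0, 'q': [-1.333, 0.053, 1.614, 0.0, 1.476, -0.119], 'dq': [0.001, -0.001, 0.0, -0.0, -0.001, -0.002], 'effort': [-0.004, -39.369, -37.018, -0.0, 0.007, -0.0], 'tool_pos': [0.218, -0.585, 0.207], 'tool_rot': [-3.09, -0.557, 0.0], 'contact_force': [-0.568, -0.815, 0.779], 'wrist_torque': [-0.023, 0.011, -0.032], 'grip_force': 0.0, 'opening': 0.085}
top {'camera_matrix': [[449.0401, 0.0, 252.1282], [0.0, 449.0401, 189.6061], [0.0, 0.0, 1.0]], 'distortion': [-0.0504, 0.0, 0.0, 0.0, 0.0], 'R': [[-0.0089, -0.9999, -0.0049], [-0.9875, 0.0096, -0.1575], [0.1576, 0.0035, -0.9875]], 't': [-0.0231, 0.504, 0.7173]}
side {'camera_matrix': [[461.4324, 0.0, 256.0199], [0.0, 461.4324, 191.7388], [0.0, 0.0, 1.0]], 'distortion': [0.0057, 0.0, 0.0, 0.0, 0.0], 'R': [[-0.8297, -0.5582, 0.0025], [-0.3753, 0.5544, -0.7428], [0.4132, -0.6172, -0.6695]], 't': [0.413, 0.2618, 0.5312]}
```

View pics/top0.png

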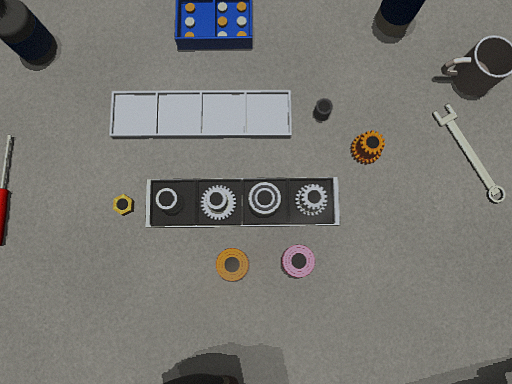

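View pics/side0.png

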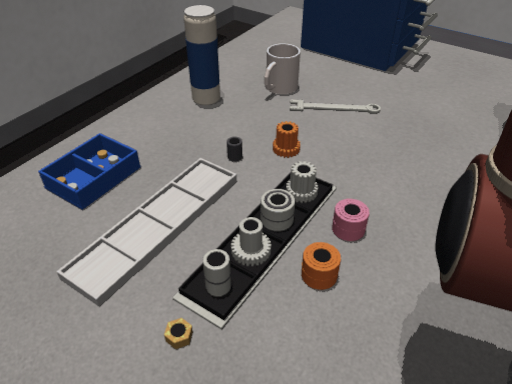

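Top view: tray at (200,114). In the dishes, left (+y) to right: sleeve (167,199), wheel gear (218,202), bearing (265,198), cluster gear (313,199). Look-alikes, not to be used: orange ring (232,264), pink ring (298,261), orange cluster (368,147), dark cylinder (323,108), yellow nut (122,204). The steel ones in the dishes are the ones I want.

```bash
cat > h.py <<'E'
import cv2,numpy as np
from station import ctrl
def cam(n):
    c=ctrl.camera_info(n);return [np.array(c[k],float) for k in("camera_matrix","distortion","R","t")]
def plane(n,uv,z):
    K,D,R,t=cam(n);p=cv2.undistortPoints(np.float64(uv).reshape(-1,1,2),K,D)[:,0]
    r=np.c_[p,np.ones(len(p))]@R;c=-R.T@t
    return c+r*((z-c[2])/r[:,2])[:,None]
def cloud(n,d):
    K,D,R,t=cam(n);v,u=np.mgrid[:384,:512]
    p=cv2.undistortPoints(np.float64(np.c_[u.ravel(),v.ravel()]).reshape(-1,1,2),K,D)[:,0]
    return ((np.c_[p,np.ones(len(p))]*d.reshape(-1,1)-t)@R).reshape(384,512,3)
E
cat > meas.py <<'E'
from h import *
f=np.load("top0.npz");im,d=f["im"],f["d"];P=cloud("top",d);Z=P[...,2]
hsv=cv2.cvtColor(im,cv2.COLOR_RGB2HSV)
def rect(m,z,lab):
    cs,_=cv2.findContours(m.astype(np.uint8),cv2.RETR_EXTERNAL,cv2.CHAIN_APPROX_NONE)
    c=max(cs,key=cv2.contourArea);w=plane("top",c[:,0,:],z)[:,:2]
    (cx,cy),s,a=cv2.minAreaRect(np.float32(w*1000));b=cv2.boxPoints(((cx,cy),s,a))
    e=max((b[1]-b[0],b[2]-b[1]),key=np.linalg.norm);e=e*np.sign(e[1])
    print(lab,"c",cx,cy,"size",s,"yaw",np.arctan2(-e[0],e[1]))
v,u=np.mgrid[:384,:512]
roi=lambda a,b,c,e:(u>a)&(u<b)&(v>c)&(v<e)
k=np.ones((5,5),np.uint8)
m=(roi(95,305,80,148)&(im.min(2)>120)).astype(np.uint8);rect(cv2.morphologyEx(m,cv2.MORPH_CLOSE,k),.018,"tray")
m=roi(135,350,168,236)&((Z>.004))
m2=roi(135,350,168,236)&((im.max(2)<70)|(im.min(2)>140));m2=cv2.morphologyEx(m2.astype(np.uint8),cv2.MORPH_CLOSE,k)
rect(m2,.006,"carrier")
for n,(a,b),h in(("sleeve",(148,195),.07),("wheel",(196,242),.066),("bearing",(243,288),.054),("cluster",(289,335),.062)):
    m=roi(a,b,170,232)&(abs(Z-h)<.006)
    cs,_=cv2.findContours(m.astype(np.uint8),cv2.RETR_EXTERNAL,cv2.CHAIN_APPROX_NONE);c=max(cs,key=cv2.contourArea)
    w=plane("top",c[:,0,:],h)[:,:2];print(n,m.sum(),"zmed",np.median(Z[m]),"circ",np.round(cv2.minEnclosingCircle(np.float32(w*1000)),1) if 0 else cv2.minEnclosingCircle(np.float32(w*1000)), "mean",P[m].mean(0))
cv2.imwrite("pics/crop.png",cv2.resize(im[80:240,100:350,::-1],None,fx=3,fy=3))
E
python3 meas.py
```

```text
tray c 646.13671875 66.44666290283203 size (378.0729064941406, 123.86781311035156) yaw -0.013288638
carrier c 487.4147033691406 -9.6536865234375 size (86.82057189941406, 339.866943359375) yaw 0.0022895369
sleeve 386 zmed 0.07070728975802153 circ ((485.8772277832031, 110.69055938720703), 18.183725357055664) mean [0.48586045 0.11069489 0.07054626]
wheel 336 zmed 0.0668809912312184 circ ((485.0977478027344, 30.107383728027344), 17.0997257232666) mean [0.48513399 0.03019977 0.06680551]
bearing 820 zmed 0.05528217168887896 circ ((487.8562927246094, -48.34112548828125), 26.91343116760254) mean [ 0.48777762 -0.04821288  0.0552116 ]
cluster 459 zmed 0.06285290156333961 circ ((487.8039245605469, -128.62728881835938), 21.49921417236328) mean [ 0.48767458 -0.12860056  0.06271793]
```

View pics/crop.png

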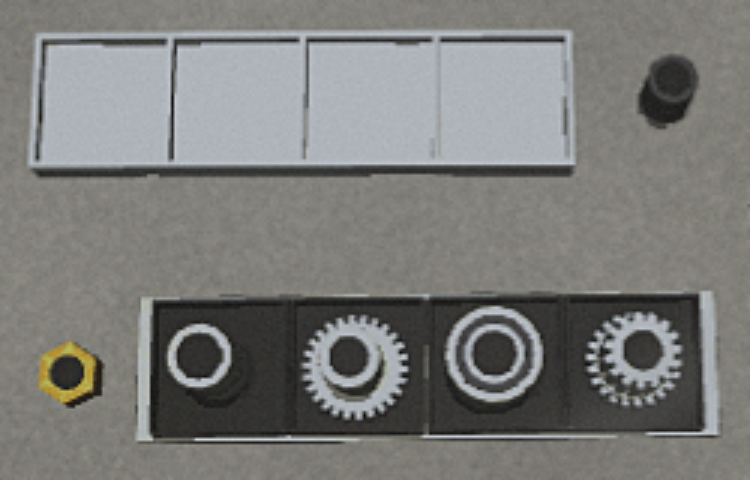

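The crop confirms the steel ring in the dish at (490,350) as the bearing, and the toothed part at right, (643,350), as the cluster gear. The tray threshold spilled onto the table, so I'll refit it.

```bash
cat > m2.py <<'E'
from h import *
f=np.load("top0.npz");im,d=f["im"],f["d"];P=cloud("top",d);Z=P[...,2]
v,u=np.mgrid[:384,:512];roi=(u>95)&(u<305)&(v>80)&(v<148)
for lab,m in(("z",roi&(Z>.006)),("b",roi&(im.min(2)>150)),("b2",roi&(im.min(2)>165))):
    m=cv2.morphologyEx(cv2.morphologyEx(m.astype(np.uint8),cv2.MORPH_OPEN,np.ones((2,2))),cv2.MORPH_CLOSE,np.ones((5,5)))
    c=max(cv2.findContours(m,0,1)[0],key=cv2.contourArea);w=plane("top",c[:,0,:],.018)[:,:2]
    (cx,cy),s,a=cv2.minAreaRect(np.float32(w*1000));print(lab,cx,cy,s,a,w.min(0),w.max(0))
# corners by hand from crop (px): /3 + offset
c=np.array([[36,33],[572,30],[575,170],[31,168]])/3+[100,80]
w=plane("top",c,.018)[:,:2]*1000;print(w.round(1),w.mean(0))
s=Z[(u>115)&(u<285)&(v>97)&(v<130)];print(np.median(s))
E
python3 m2.py
```

```text
z 645.1322631835938 62.331871032714844 (325.3411560058594, 87.502685546875) 89.81668853759766 [ 0.60086975 -0.1003576 ] [0.68905799 0.22510331]
b 647.3935546875 62.28978729248047 (324.7360534667969, 82.38198852539062) 89.29998016357422 [ 0.60451355 -0.09990418] [0.68945982 0.22493571]
b2 647.2677001953125 63.01154327392578 (321.9127197265625, 82.15239715576172) 89.37660217285156 [ 0.60452985 -0.09750927] [0.68902473 0.22388398]
[[691.  225. ]
 [688.5 -98.9]
 [601.5 -98.6]
 [606.5 224.2]] [646.86964304  62.93913642]
0.010784194144823983
```

>>> jog_arm:
  steps:
    - {"delta_rot": [0,0,-8],"linear": [0,0,0],"grip": 0.085}
    - {"delta_rot": [0,0,-8],"linear": [0,0,0],"grip": 0.085}
    - {"delta_rot": [0,0,-8],"linear": [0,0,0],"grip": 0.085}
    - {"delta_rot": [0,0,-8],"linear": [0,0,0],"grip": 0.085}
    - {"delta_rot": [0,0,-8],"linear": [0,0,0],"grip": 0.085}
    - {"delta_rot": [0,0,-8],"linear": [0,0,0],"grip": 0.085}
    - {"delta_rot": [0,0,-8],"linear": [0,0,0],"grip": 0.085}
    - {"delta_rot": [0,0,-8],"linear": [0,0,0],"grip": 0.085}
    - {"delta_rot": [0,0,-5.6],"linear": [0,0,0],"grip": 0.085}
    - {"delta_rot": [0,0,0],"linear": [0,0,0],"grip": 0.085}
  newtons: 40

```text
t: 1.1
tool_pos: [0.2182, -0.5853, 0.2072]
tool_rot: [-2.22, -2.221, -0.001]
contact_force: [0.1, -0.7, 0.2]
opening: 0.0852
grip_force: 0.0
```

>>> jog_arm:
  steps:
    - {"delta_rot": [0,0,0],"linear": [0.04,0.0235,0],"grip": 0.085}
    - {"delta_rot": [0,0,0],"linear": [0.04,0.0235,0],"grip": 0.085}
    - {"delta_rot": [0,0,0],"linear": [0.04,0.0235,0],"grip": 0.085}
    - {"delta_rot": [0,0,0],"linear": [0.04,0.0235,0],"grip": 0.085}
    - {"delta_rot": [0,0,0],"linear": [0.04,0.0235,0],"grip": 0.085}
    - {"delta_rot": [0,0,0],"linear": [0.04,0.0235,0],"grip": 0.085}
    - {"delta_rot": [0,0,0],"linear": [0.04,0.0235,0],"grip": 0.085}
    - {"delta_rot": [0,0,0],"linear": [0.04,0.0235,0],"grip": 0.085}
    - {"delta_rot": [0,0,0],"linear": [0.04,0.0235,0],"grip": 0.085}
    - {"delta_rot": [0,0,0],"linear": [0.04,0.0235,0],"grip": 0.085}

```text
t: 2.1
tool_pos: [0.4535, -0.1836, 0.2077]
tool_rot: [2.223, 2.219, 0.0]
contact_force: [1.1, -0.8, 0.1]
opening: 0.0849
grip_force: 0.0
```

>>> jog_arm:
  steps:
    - {"delta_rot": [0,0,0],"linear": [0.03,0.018,0.02],"grip": 0.085}
    - {"delta_rot": [0,0,0],"linear": [0.02,0.012,0.03],"grip": 0.085}
    - {"delta_rot": [0,0,0],"linear": [0.007,0.005,0.03],"grip": 0.085}
    - {"delta_rot": [0,0,0],"linear": [0,0,0.02],"grip": 0.085}
    - {"delta_rot": [0,0,0],"linear": [0,0,0],"grip": 0.085}
    - {"delta_rot": [0,0,0],"linear": [0,0,0],"grip": 0.085}

```text
t: 2.7
tool_pos: [0.4878, -0.1284, 0.1079]
tool_rot: [-2.222, -2.221, 0.0]
contact_force: [0.7, -0.1, -0.1]
opening: 0.0849
grip_force: 0.0
```

```bash
python3 - <<'E'
from h import *
im,d=ctrl.get_image("side");cv2.imwrite("pics/s1.png",cv2.resize(im[60:320,170:400,::-1],None,fx=2.2,fy=2.2))
E
```

```text
(no output)
```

View pics/s1.png

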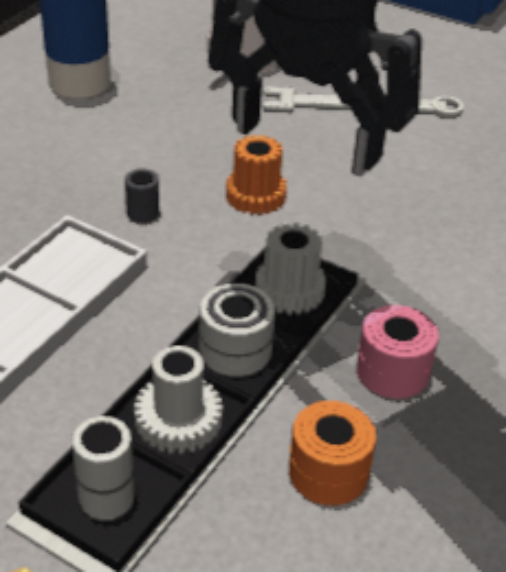

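The open fingers straddle the cluster gear along x, with the tips at crop (245,130) and (365,170) and the gear at (292,260). Descending.

>>> jog_arm:
  steps:
    - {"delta_rot": [0,0,0],"linear": [0,0,0.02],"grip": 0.085}
    - {"delta_rot": [0,0,0],"linear": [0,0,0.025],"grip": 0.085}
    - {"delta_rot": [0,0,0],"linear": [0,0,0.02],"grip": 0.085}
    - {"delta_rot": [0,0,0],"linear": [0,0,0.013],"grip": 0.085}
    - {"delta_rot": [0,0,0],"linear": [0,0,0],"grip": 0.07}
    - {"delta_rot": [0,0,0],"linear": [0,0,0],"grip": 0.055}
    - {"delta_rot": [0,0,0],"linear": [0,0,0],"grip": 0.045}
    - {"delta_rot": [0,0,0],"linear": [0,0,0],"grip": 0.035}
    - {"delta_rot": [0,0,0],"linear": [0,0,0],"grip": 0.03}
    - {"delta_rot": [0,0,0],"linear": [0,0,0],"grip": 0.03}
  newtons: 40

```text
t: 3.75
tool_pos: [0.489, -0.129, 0.0319]
tool_rot: [2.219, 2.221, 0.001]
contact_force: [-3.5, 0.2, 5.8]
opening: 0.04
grip_force: 39.5
```

>>> jog_arm:
  steps:
    - {"delta_rot": [0,0,0],"linear": [0,0,0],"grip": 0.03}
    - {"delta_rot": [0,0,0],"linear": [0,0,0],"grip": 0.03}
    - {"delta_rot": [0,0,0],"linear": [0,0,0],"grip": 0.03}

```text
t: 4.05
tool_pos: [0.489, -0.129, 0.0318]
tool_rot: [2.219, 2.221, 0.001]
contact_force: [-3.1, 0.5, 5.9]
opening: 0.0394
grip_force: 39.5
```

>>> jog_arm:
  steps:
    - {"delta_rot": [0,0,0],"linear": [0,0,-0.01],"grip": 0.03}
    - {"delta_rot": [0,0,0],"linear": [0,0,-0.025],"grip": 0.03}
    - {"delta_rot": [0,0,0],"linear": [0,0,-0.03],"grip": 0.03}
    - {"delta_rot": [0,0,0],"linear": [0,0,-0.02],"grip": 0.03}
    - {"delta_rot": [0,0,0],"linear": [0,0,0],"grip": 0.03}
    - {"delta_rot": [0,0,0],"linear": [0,0,0],"grip": 0.03}

```text
t: 4.65
tool_pos: [0.4877, -0.1283, 0.1145]
tool_rot: [-2.22, -2.222, -0.0]
contact_force: [-0.3, -0.2, -4.5]
opening: 0.0392
grip_force: 41.2
```

>>> jog_arm:
  steps:
    - {"delta_rot": [0,0,0],"linear": [0.012,0.006,0],"grip": 0.03}
    - {"delta_rot": [0,0,0],"linear": [0.024,0.012,0],"grip": 0.03}
    - {"delta_rot": [0,0,0],"linear": [0.03,0.015,0],"grip": 0.03}
    - {"delta_rot": [0,0,0],"linear": [0.035,0.018,0],"grip": 0.03}
    - {"delta_rot": [0,0,0],"linear": [0.035,0.018,0],"grip": 0.03}
    - {"delta_rot": [0,0,0],"linear": [0.035,0.018,0],"grip": 0.03}
    - {"delta_rot": [0,0,0],"linear": [0.035,0.018,0],"grip": 0.03}
    - {"delta_rot": [0,0,0],"linear": [0.035,0.018,0],"grip": 0.03}
    - {"delta_rot": [0,0,0],"linear": [0.03,0.016,0],"grip": 0.03}
    - {"delta_rot": [0,0,0],"linear": [0.02,0.011,0],"grip": 0.03}

```text
t: 5.65
tool_pos: [0.6369, 0.166, 0.1119]
tool_rot: [-2.216, -2.222, 0.004]
contact_force: [-0.7, -1.1, -2.9]
opening: 0.0392
grip_force: 41.1
```

>>> jog_arm:
  steps:
    - {"delta_rot": [0,0,0],"linear": [0.013,0.007,0],"grip": 0.03}
    - {"delta_rot": [0,0,0],"linear": [0.007,0.003,0.01],"grip": 0.03}
    - {"delta_rot": [0,0,0],"linear": [0,0,0.02],"grip": 0.03}
    - {"delta_rot": [0,0,0],"linear": [0,0,0.02],"grip": 0.03}
    - {"delta_rot": [0,0,0],"linear": [0,0,0.015],"grip": 0.03}
    - {"delta_rot": [0,0,0],"linear": [0,0,0.01],"grip": 0.03}
    - {"delta_rot": [0,0,0],"linear": [0,0,0],"grip": 0.03}
    - {"delta_rot": [0,0,0],"linear": [0,0,0],"grip": 0.03}

```text
t: 6.45
tool_pos: [0.648, 0.1825, 0.0401]
tool_rot: [2.221, 2.222, 0.001]
contact_force: [1.2, 0.6, -3.4]
opening: 0.0394
grip_force: 41.1
```

>>> jog_arm:
  steps:
    - {"delta_rot": [0,0,0],"linear": [0,0,0.004],"grip": 0.03}
    - {"delta_rot": [0,0,0],"linear": [0,0,0.003],"grip": 0.03}
    - {"delta_rot": [0,0,0],"linear": [0,0,0.001],"grip": 0.03}
    - {"delta_rot": [0,0,0],"linear": [0,0,0],"grip": 0.03}
    - {"delta_rot": [0,0,0],"linear": [0,0,0],"grip": 0.03}

```text
t: 6.95
tool_pos: [0.6479, 0.1828, 0.0321]
tool_rot: [2.22, 2.222, 0.001]
contact_force: [-0.0, 0.6, -1.8]
opening: 0.0396
grip_force: 41.2
```

>>> jog_arm:
  steps:
    - {"delta_rot": [0,0,0],"linear": [0,0,0.001],"grip": 0.03}
    - {"delta_rot": [0,0,0],"linear": [0,0,0.0005],"grip": 0.03}
    - {"delta_rot": [0,0,0],"linear": [0,0,0],"grip": 0.03}
    - {"delta_rot": [0,0,0],"linear": [0,0,0],"grip": 0.03}

```text
t: 7.35
tool_pos: [0.648, 0.1829, 0.032]
tool_rot: [2.22, 2.222, 0.0]
contact_force: [-4.7, -0.2, 4.9]
opening: 0.0391
grip_force: 42.0
```

Contact with the floor. Opening, then lifting.

>>> jog_arm:
  steps:
    - {"delta_rot": [0,0,0],"linear": [0,0,0],"grip": 0.045}
    - {"delta_rot": [0,0,0],"linear": [0,0,0],"grip": 0.055}
    - {"delta_rot": [0,0,0],"linear": [0,0,0],"grip": 0.065}
    - {"delta_rot": [0,0,0],"linear": [0,0,0],"grip": 0.075}
    - {"delta_rot": [0,0,0],"linear": [0,0,0],"grip": 0.085}
    - {"delta_rot": [0,0,0],"linear": [0,0,-0.01],"grip": 0.085}
    - {"delta_rot": [0,0,0],"linear": [0,0,-0.03],"grip": 0.085}
    - {"delta_rot": [0,0,0],"linear": [0,0,-0.03],"grip": 0.085}
    - {"delta_rot": [0,0,0],"linear": [0,0,-0.015],"grip": 0.085}
    - {"delta_rot": [0,0,0],"linear": [0,0,0],"grip": 0.085}

```text
t: 8.35
tool_pos: [0.65, 0.1831, 0.1195]
tool_rot: [2.218, 2.22, 0.009]
contact_force: [-0.3, -0.5, -0.2]
opening: 0.0854
grip_force: 0.0
```

>>> jog_arm:
  steps:
    - {"delta_rot": [0,0,0],"linear": [-0.01,-0.007,0],"grip": 0.085}
    - {"delta_rot": [0,0,0],"linear": [-0.025,-0.018,0],"grip": 0.085}
    - {"delta_rot": [0,0,0],"linear": [-0.035,-0.025,0],"grip": 0.085}
    - {"delta_rot": [0,0,0],"linear": [-0.04,-0.027,0],"grip": 0.085}
    - {"delta_rot": [0,0,0],"linear": [-0.04,-0.027,0],"grip": 0.085}
    - {"delta_rot": [0,0,0],"linear": [-0.035,-0.025,0],"grip": 0.085}
    - {"delta_rot": [0,0,0],"linear": [-0.025,-0.018,0],"grip": 0.085}
    - {"delta_rot": [0,0,0],"linear": [-0.015,-0.01,0],"grip": 0.085}
    - {"delta_rot": [0,0,0],"linear": [-0.006,-0.003,0],"grip": 0.085}
    - {"delta_rot": [0,0,0],"linear": [0,0,0],"grip": 0.085}

```text
t: 9.35
tool_pos: [0.4865, -0.0488, 0.1138]
tool_rot: [-2.221, -2.219, 0.002]
contact_force: [0.4, 0.1, 0.0]
opening: 0.0849
grip_force: 0.0
```

>>> jog_arm:
  steps:
    - {"delta_rot": [0,0,0],"linear": [0,0,0],"grip": 0.085}

```text
t: 9.45
tool_pos: [0.4876, -0.048, 0.1145]
tool_rot: [-2.22, -2.222, 0.001]
contact_force: [-0.0, 0.2, -0.2]
opening: 0.0849
grip_force: 0.0
```

```bash
cat > look.py <<'E'
from h import *
import sys
im,d=ctrl.get_image("side");cv2.imwrite(f"pics/{sys.argv[1]}.png",cv2.resize(im[60:340,50:400,::-1],None,fx=2,fy=2))
E
python3 look.py s2
```

```text
(no output)
```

View pics/s2.png

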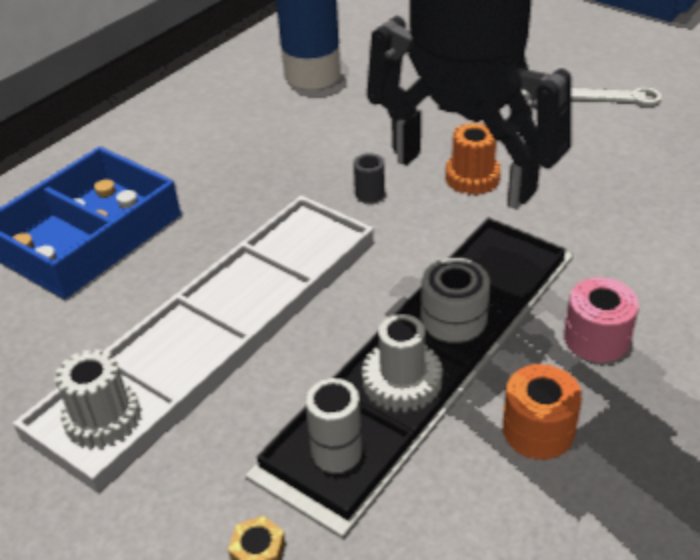

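The cluster gear stands free in the nearest-left bay at (95,420). The gripper is above the bearing, which is at (455,300).

>>> jog_arm:
  steps:
    - {"delta_rot": [0,0,0],"linear": [0,0,0.02],"grip": 0.085}
    - {"delta_rot": [0,0,0],"linear": [0,0,0.03],"grip": 0.085}
    - {"delta_rot": [0,0,0],"linear": [0,0,0.025],"grip": 0.085}
    - {"delta_rot": [0,0,0],"linear": [0,0,0.0175],"grip": 0.085}
    - {"delta_rot": [0,0,0],"linear": [0,0,0],"grip": 0.07}
    - {"delta_rot": [0,0,0],"linear": [0,0,0],"grip": 0.06}
    - {"delta_rot": [0,0,0],"linear": [0,0,0],"grip": 0.05}
    - {"delta_rot": [0,0,0],"linear": [0,0,0],"grip": 0.045}
    - {"delta_rot": [0,0,0],"linear": [0,0,0],"grip": 0.045}
    - {"delta_rot": [0,0,0],"linear": [0,0,0],"grip": 0.045}

```text
t: 10.5
tool_pos: [0.489, -0.0482, 0.0244]
tool_rot: [2.22, 2.221, 0.003]
contact_force: [-2.3, 3.5, 5.8]
opening: 0.0513
grip_force: 41.6
```

>>> jog_arm:
  steps:
    - {"delta_rot": [0,0,0],"linear": [0,0,0],"grip": 0.045}
    - {"delta_rot": [0,0,0],"linear": [0,0,-0.01],"grip": 0.045}
    - {"delta_rot": [0,0,0],"linear": [0,0,-0.025],"grip": 0.045}
    - {"delta_rot": [0,0,0],"linear": [0,0,-0.03],"grip": 0.045}
    - {"delta_rot": [0,0,0],"linear": [0,0,-0.02],"grip": 0.045}
    - {"delta_rot": [0,0,0],"linear": [0,0,0],"grip": 0.045}
    - {"delta_rot": [0,0,0],"linear": [0,0,0],"grip": 0.045}

```text
t: 11.2
tool_pos: [0.4875, -0.0485, 0.1073]
tool_rot: [-2.221, -2.222, 0.001]
contact_force: [0.0, 0.5, -4.1]
opening: 0.0509
grip_force: 42.8
```

>>> jog_arm:
  steps:
    - {"delta_rot": [0,0,0],"linear": [0.008,0.008,0],"grip": 0.045}
    - {"delta_rot": [0,0,0],"linear": [0.014,0.015,0],"grip": 0.045}
    - {"delta_rot": [0,0,0],"linear": [0.02,0.021,0],"grip": 0.045}
    - {"delta_rot": [0,0,0],"linear": [0.023,0.025,0],"grip": 0.045}
    - {"delta_rot": [0,0,0],"linear": [0.024,0.025,0],"grip": 0.045}
    - {"delta_rot": [0,0,0],"linear": [0.023,0.025,0],"grip": 0.045}
    - {"delta_rot": [0,0,0],"linear": [0.02,0.021,0],"grip": 0.045}
    - {"delta_rot": [0,0,0],"linear": [0.013,0.013,0],"grip": 0.045}
    - {"delta_rot": [0,0,0],"linear": [0.006,0.006,0],"grip": 0.045}
    - {"delta_rot": [0,0,0],"linear": [0,0,0],"grip": 0.045}

```text
t: 12.2
tool_pos: [0.6463, 0.1036, 0.1058]
tool_rot: [-2.218, -2.222, 0.003]
contact_force: [-0.0, -1.3, -3.9]
opening: 0.0506
grip_force: 42.9
```

>>> jog_arm:
  steps:
    - {"delta_rot": [0,0,0],"linear": [0,0,0.01],"grip": 0.045}
    - {"delta_rot": [0,0,0],"linear": [0,0,0.02],"grip": 0.045}
    - {"delta_rot": [0,0,0],"linear": [0,0,0.02],"grip": 0.045}
    - {"delta_rot": [0,0,0],"linear": [0,0,0.015],"grip": 0.045}
    - {"delta_rot": [0,0,0],"linear": [0,0,0.009],"grip": 0.045}
    - {"delta_rot": [0,0,0],"linear": [0,0,0.005],"grip": 0.045}
    - {"delta_rot": [0,0,0],"linear": [0,0,0.003],"grip": 0.045}
    - {"delta_rot": [0,0,0],"linear": [0,0,0.001],"grip": 0.045}
    - {"delta_rot": [0,0,0],"linear": [0,0,0],"grip": 0.045}
    - {"delta_rot": [0,0,0],"linear": [0,0,0],"grip": 0.045}

```text
t: 13.2
tool_pos: [0.6474, 0.1027, 0.0257]
tool_rot: [2.22, 2.222, 0.002]
contact_force: [-0.3, -0.4, -2.6]
opening: 0.0506
grip_force: 42.9
```

>>> jog_arm:
  steps:
    - {"delta_rot": [0,0,0],"linear": [0,0,0.001],"grip": 0.045}
    - {"delta_rot": [0,0,0],"linear": [0,0,0.0005],"grip": 0.045}
    - {"delta_rot": [0,0,0],"linear": [0,0,0],"grip": 0.045}
    - {"delta_rot": [0,0,0],"linear": [0,0,0],"grip": 0.045}

```text
t: 13.6
tool_pos: [0.6475, 0.1028, 0.0246]
tool_rot: [2.22, 2.222, 0.002]
contact_force: [-3.0, 0.6, 3.8]
opening: 0.0507
grip_force: 43.9
```

>>> jog_arm:
  steps:
    - {"delta_rot": [0,0,0],"linear": [0,0,0],"grip": 0.057}
    - {"delta_rot": [0,0,0],"linear": [0,0,0],"grip": 0.064}
    - {"delta_rot": [0,0,0],"linear": [0,0,0],"grip": 0.072}
    - {"delta_rot": [0,0,0],"linear": [0,0,0],"grip": 0.08}
    - {"delta_rot": [0,0,0],"linear": [0,0,0],"grip": 0.085}
    - {"delta_rot": [0,0,0],"linear": [0,0,-0.01],"grip": 0.085}
    - {"delta_rot": [0,0,0],"linear": [0,0,-0.03],"grip": 0.085}
    - {"delta_rot": [0,0,0],"linear": [0,0,-0.03],"grip": 0.085}
    - {"delta_rot": [0,0,0],"linear": [0,0,-0.025],"grip": 0.085}
    - {"delta_rot": [0,0,0],"linear": [0,0,0],"grip": 0.085}

```text
t: 14.6
tool_pos: [0.6503, 0.1029, 0.1247]
tool_rot: [2.216, 2.218, 0.012]
contact_force: [0.5, 0.3, 0.2]
opening: 0.085
grip_force: 0.0
```

>>> jog_arm:
  steps:
    - {"delta_rot": [0,0,0],"linear": [-0.003,-0.007,0],"grip": 0.085}
    - {"delta_rot": [0,0,0],"linear": [-0.008,-0.017,0],"grip": 0.085}
    - {"delta_rot": [0,0,0],"linear": [-0.011,-0.025,0],"grip": 0.085}
    - {"delta_rot": [0,0,0],"linear": [-0.013,-0.03,0],"grip": 0.085}
    - {"delta_rot": [0,0,0],"linear": [-0.013,-0.03,0],"grip": 0.085}
    - {"delta_rot": [0,0,0],"linear": [-0.012,-0.025,0],"grip": 0.085}
    - {"delta_rot": [0,0,0],"linear": [-0.008,-0.018,0],"grip": 0.085}
    - {"delta_rot": [0,0,0],"linear": [-0.0045,-0.01,0],"grip": 0.085}
    - {"delta_rot": [0,0,0],"linear": [0,0,0],"grip": 0.085}
    - {"delta_rot": [0,0,0],"linear": [0,0,0],"grip": 0.085}

```text
t: 15.6
tool_pos: [0.4849, 0.0302, 0.1179]
tool_rot: [-2.221, -2.222, 0.0]
contact_force: [-0.5, 0.4, 0.7]
opening: 0.0848
grip_force: 0.0
```

>>> jog_arm:
  steps:
    - {"delta_rot": [0,0,0],"linear": [0,0,0.02],"grip": 0.085}
    - {"delta_rot": [0,0,0],"linear": [0,0,0.03],"grip": 0.085}
    - {"delta_rot": [0,0,0],"linear": [0,0,0.02],"grip": 0.085}
    - {"delta_rot": [0,0,0],"linear": [0,0,0.015],"grip": 0.085}
    - {"delta_rot": [0,0,0],"linear": [0,0,0],"grip": 0.065}
    - {"delta_rot": [0,0,0],"linear": [0,0,0],"grip": 0.05}
    - {"delta_rot": [0,0,0],"linear": [0,0,0],"grip": 0.04}
    - {"delta_rot": [0,0,0],"linear": [0,0,0],"grip": 0.03}
    - {"delta_rot": [0,0,0],"linear": [0,0,0],"grip": 0.025}
    - {"delta_rot": [0,0,0],"linear": [0,0,0],"grip": 0.025}

```text
t: 16.6
tool_pos: [0.4865, 0.0301, 0.0349]
tool_rot: [2.219, 2.22, 0.004]
contact_force: [1.8, 0.5, 5.4]
opening: 0.0314
grip_force: 39.7
```

>>> jog_arm:
  steps:
    - {"delta_rot": [0,0,0],"linear": [0,0,0],"grip": 0.025}
    - {"delta_rot": [0,0,0],"linear": [0,0,0],"grip": 0.025}
    - {"delta_rot": [0,0,0],"linear": [0,0,-0.01],"grip": 0.025}
    - {"delta_rot": [0,0,0],"linear": [0,0,-0.025],"grip": 0.025}
    - {"delta_rot": [0,0,0],"linear": [0,0,-0.03],"grip": 0.025}
    - {"delta_rot": [0,0,0],"linear": [0,0,-0.02],"grip": 0.025}
    - {"delta_rot": [0,0,0],"linear": [0,0,0],"grip": 0.025}
    - {"delta_rot": [0,0,0],"linear": [0,0,0],"grip": 0.025}

```text
t: 17.4
tool_pos: [0.4839, 0.0301, 0.1173]
tool_rot: [-2.22, -2.221, 0.002]
contact_force: [0.2, 0.5, -4.0]
opening: 0.0316
grip_force: 40.4
```

>>> jog_arm:
  steps:
    - {"delta_rot": [0,0,0],"linear": [-0.0005,0.008,0],"grip": 0.025}
    - {"delta_rot": [0,0,0],"linear": [-0.001,0.016,0],"grip": 0.025}
    - {"delta_rot": [0,0,0],"linear": [-0.001,0.023,0],"grip": 0.025}
    - {"delta_rot": [0,0,0],"linear": [-0.001,0.027,0],"grip": 0.025}
    - {"delta_rot": [0,0,0],"linear": [-0.001,0.027,0],"grip": 0.025}
    - {"delta_rot": [0,0,0],"linear": [-0.001,0.025,0],"grip": 0.025}
    - {"delta_rot": [0,0,0],"linear": [-0.001,0.019,0],"grip": 0.025}
    - {"delta_rot": [0,0,0],"linear": [-0.001,0.011,0],"grip": 0.025}
    - {"delta_rot": [0,0,0],"linear": [0,0.005,0],"grip": 0.025}
    - {"delta_rot": [0,0,0],"linear": [0,0,0],"grip": 0.025}

```text
t: 18.4
tool_pos: [0.6454, 0.0227, 0.1171]
tool_rot: [-2.219, -2.221, 0.002]
contact_force: [-0.8, 0.0, -3.0]
opening: 0.0315
grip_force: 40.4
```

>>> jog_arm:
  steps:
    - {"delta_rot": [0,0,0],"linear": [0,0,0.01],"grip": 0.025}
    - {"delta_rot": [0,0,0],"linear": [0,0,0.02],"grip": 0.025}
    - {"delta_rot": [0,0,0],"linear": [0,0,0.02],"grip": 0.025}
    - {"delta_rot": [0,0,0],"linear": [0,0,0.015],"grip": 0.025}
    - {"delta_rot": [0,0,0],"linear": [0,0,0.009],"grip": 0.025}
    - {"delta_rot": [0,0,0],"linear": [0,0,0.005],"grip": 0.025}
    - {"delta_rot": [0,0,0],"linear": [0,0,0.003],"grip": 0.025}
    - {"delta_rot": [0,0,0],"linear": [0,0,0.001],"grip": 0.025}
    - {"delta_rot": [0,0,0],"linear": [0,0,0],"grip": 0.025}
    - {"delta_rot": [0,0,0],"linear": [0,0,0],"grip": 0.025}

```text
t: 19.4
tool_pos: [0.6464, 0.0227, 0.0361]
tool_rot: [2.22, 2.222, 0.001]
contact_force: [0.4, 0.4, -2.6]
opening: 0.0317
grip_force: 40.4
```

>>> jog_arm:
  steps:
    - {"delta_rot": [0,0,0],"linear": [0,0,0.001],"grip": 0.025}
    - {"delta_rot": [0,0,0],"linear": [0,0,0.0005],"grip": 0.025}
    - {"delta_rot": [0,0,0],"linear": [0,0,0],"grip": 0.025}
    - {"delta_rot": [0,0,0],"linear": [0,0,0],"grip": 0.025}

```text
t: 19.8
tool_pos: [0.6465, 0.0227, 0.035]
tool_rot: [2.22, 2.222, 0.001]
contact_force: [-2.4, -0.3, 3.9]
opening: 0.0318
grip_force: 41.0
```

>>> jog_arm:
  steps:
    - {"delta_rot": [0,0,0],"linear": [0,0,0],"grip": 0.037}
    - {"delta_rot": [0,0,0],"linear": [0,0,0],"grip": 0.046}
    - {"delta_rot": [0,0,0],"linear": [0,0,0],"grip": 0.06}
    - {"delta_rot": [0,0,0],"linear": [0,0,0],"grip": 0.075}
    - {"delta_rot": [0,0,0],"linear": [0,0,0],"grip": 0.085}
    - {"delta_rot": [0,0,0],"linear": [0,0,-0.01],"grip": 0.085}
    - {"delta_rot": [0,0,0],"linear": [0,0,-0.03],"grip": 0.085}
    - {"delta_rot": [0,0,0],"linear": [0,0,-0.03],"grip": 0.085}
    - {"delta_rot": [0,0,0],"linear": [0,0,-0.015],"grip": 0.085}
    - {"delta_rot": [0,0,0],"linear": [0,0,0],"grip": 0.085}

```text
t: 20.8
tool_pos: [0.6481, 0.0225, 0.1228]
tool_rot: [2.217, 2.219, 0.007]
contact_force: [0.8, 0.2, 0.3]
opening: 0.0852
grip_force: 0.0
```

>>> jog_arm:
  steps:
    - {"delta_rot": [0,0,0],"linear": [0.004,-0.008,0],"grip": 0.085}
    - {"delta_rot": [0,0,0],"linear": [0.009,-0.016,0],"grip": 0.085}
    - {"delta_rot": [0,0,0],"linear": [0.013,-0.024,0],"grip": 0.085}
    - {"delta_rot": [0,0,0],"linear": [0.016,-0.029,0],"grip": 0.085}
    - {"delta_rot": [0,0,0],"linear": [0.016,-0.029,0],"grip": 0.085}
    - {"delta_rot": [0,0,0],"linear": [0.014,-0.026,0],"grip": 0.085}
    - {"delta_rot": [0,0,0],"linear": [0.01,-0.018,0],"grip": 0.085}
    - {"delta_rot": [0,0,0],"linear": [0.006,-0.01,0],"grip": 0.085}
    - {"delta_rot": [0,0,0],"linear": [0,0,0],"grip": 0.085}
    - {"delta_rot": [0,0,0],"linear": [0,0,0],"grip": 0.085}

```text
t: 21.8
tool_pos: [0.4857, 0.1104, 0.1182]
tool_rot: [-2.22, -2.222, 0.001]
contact_force: [0.4, -0.2, 0.0]
opening: 0.0849
grip_force: 0.0
```

```bash
python3 look.py s3
```

```text
(no output)
```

View pics/s3.png

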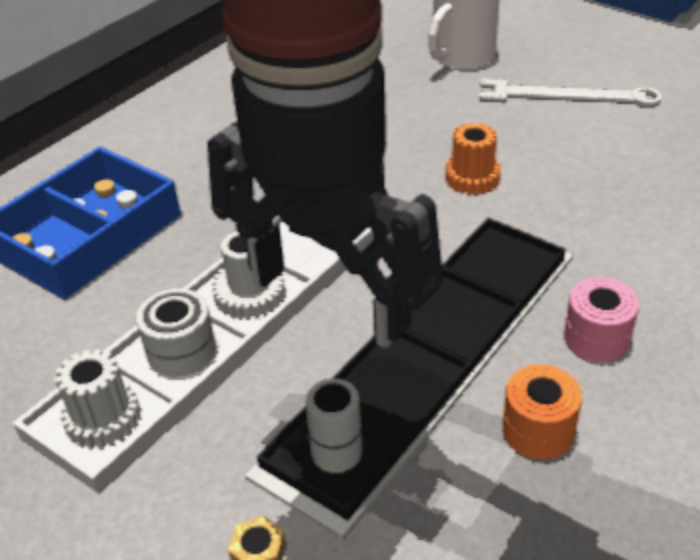

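Three parts stand in their bays (at (95,410), (175,330) and (248,275)). The gripper is above the sleeve at (333,430).

>>> jog_arm:
  steps:
    - {"delta_rot": [0,0,0],"linear": [0,0,0.02],"grip": 0.085}
    - {"delta_rot": [0,0,0],"linear": [0,0,0.03],"grip": 0.085}
    - {"delta_rot": [0,0,0],"linear": [0,0,0.023],"grip": 0.085}
    - {"delta_rot": [0,0,0],"linear": [0,0,0.015],"grip": 0.085}
    - {"delta_rot": [0,0,0],"linear": [0,0,0],"grip": 0.065}
    - {"delta_rot": [0,0,0],"linear": [0,0,0],"grip": 0.05}
    - {"delta_rot": [0,0,0],"linear": [0,0,0],"grip": 0.04}
    - {"delta_rot": [0,0,0],"linear": [0,0,0],"grip": 0.03}
    - {"delta_rot": [0,0,0],"linear": [0,0,0],"grip": 0.027}
    - {"delta_rot": [0,0,0],"linear": [0,0,0],"grip": 0.027}

```text
t: 22.85
tool_pos: [0.4874, 0.1107, 0.0327]
tool_rot: [2.219, 2.221, 0.004]
contact_force: [-0.3, -0.4, 5.7]
opening: 0.0343
grip_force: 40.4
```

>>> jog_arm:
  steps:
    - {"delta_rot": [0,0,0],"linear": [0,0,0],"grip": 0.027}
    - {"delta_rot": [0,0,0],"linear": [0,0,0],"grip": 0.027}
    - {"delta_rot": [0,0,0],"linear": [0,0,-0.01],"grip": 0.027}
    - {"delta_rot": [0,0,0],"linear": [0,0,-0.025],"grip": 0.027}
    - {"delta_rot": [0,0,0],"linear": [0,0,-0.03],"grip": 0.027}
    - {"delta_rot": [0,0,0],"linear": [0,0,-0.02],"grip": 0.027}
    - {"delta_rot": [0,0,0],"linear": [0,0,0],"grip": 0.027}
    - {"delta_rot": [0,0,0],"linear": [0,0,0],"grip": 0.027}

```text
t: 23.65
tool_pos: [0.4853, 0.1106, 0.1154]
tool_rot: [-2.22, -2.222, 0.001]
contact_force: [-0.2, -0.0, -2.3]
opening: 0.0344
grip_force: 40.2
```

>>> jog_arm:
  steps:
    - {"delta_rot": [0,0,0],"linear": [-0.008,0.008,0],"grip": 0.027}
    - {"delta_rot": [0,0,0],"linear": [-0.016,0.015,0],"grip": 0.027}
    - {"delta_rot": [0,0,0],"linear": [-0.023,0.022,0],"grip": 0.027}
    - {"delta_rot": [0,0,0],"linear": [-0.026,0.025,0],"grip": 0.027}
    - {"delta_rot": [0,0,0],"linear": [-0.027,0.025,0],"grip": 0.027}
    - {"delta_rot": [0,0,0],"linear": [-0.026,0.025,0],"grip": 0.027}
    - {"delta_rot": [0,0,0],"linear": [-0.022,0.021,0],"grip": 0.027}
    - {"delta_rot": [0,0,0],"linear": [-0.014,0.013,0],"grip": 0.027}
    - {"delta_rot": [0,0,0],"linear": [-0.006,0.005,0],"grip": 0.027}
    - {"delta_rot": [0,0,0],"linear": [0,0,0],"grip": 0.027}

```text
t: 24.65
tool_pos: [0.6444, -0.0582, 0.1139]
tool_rot: [-2.22, -2.219, 0.003]
contact_force: [-0.5, 0.1, -1.1]
opening: 0.0342
grip_force: 40.3
```

>>> jog_arm:
  steps:
    - {"delta_rot": [0,0,0],"linear": [0,0,0.01],"grip": 0.027}
    - {"delta_rot": [0,0,0],"linear": [0,0,0.02],"grip": 0.027}
    - {"delta_rot": [0,0,0],"linear": [0,0,0.02],"grip": 0.027}
    - {"delta_rot": [0,0,0],"linear": [0,0,0.015],"grip": 0.027}
    - {"delta_rot": [0,0,0],"linear": [0,0,0.009],"grip": 0.027}
    - {"delta_rot": [0,0,0],"linear": [0,0,0.005],"grip": 0.027}
    - {"delta_rot": [0,0,0],"linear": [0,0,0.003],"grip": 0.027}
    - {"delta_rot": [0,0,0],"linear": [0,0,0.001],"grip": 0.027}
    - {"delta_rot": [0,0,0],"linear": [0,0,0],"grip": 0.027}
    - {"delta_rot": [0,0,0],"linear": [0,0,0],"grip": 0.027}

```text
t: 25.65
tool_pos: [0.6455, -0.0574, 0.0336]
tool_rot: [2.22, 2.221, 0.001]
contact_force: [0.5, -0.9, -1.8]
opening: 0.0344
grip_force: 40.3
```

>>> jog_arm:
  steps:
    - {"delta_rot": [0,0,0],"linear": [0,0,0.001],"grip": 0.027}
    - {"delta_rot": [0,0,0],"linear": [0,0,0.0005],"grip": 0.027}
    - {"delta_rot": [0,0,0],"linear": [0,0,0],"grip": 0.027}
    - {"delta_rot": [0,0,0],"linear": [0,0,0],"grip": 0.027}

```text
t: 26.05
tool_pos: [0.6456, -0.0575, 0.0328]
tool_rot: [2.22, 2.221, 0.001]
contact_force: [-2.9, -0.8, 5.6]
opening: 0.0342
grip_force: 40.9
```

>>> jog_arm:
  steps:
    - {"delta_rot": [0,0,0],"linear": [0,0,0],"grip": 0.04}
    - {"delta_rot": [0,0,0],"linear": [0,0,0],"grip": 0.05}
    - {"delta_rot": [0,0,0],"linear": [0,0,0],"grip": 0.062}
    - {"delta_rot": [0,0,0],"linear": [0,0,0],"grip": 0.075}
    - {"delta_rot": [0,0,0],"linear": [0,0,0],"grip": 0.085}
    - {"delta_rot": [0,0,0],"linear": [0,0,-0.01],"grip": 0.085}
    - {"delta_rot": [0,0,0],"linear": [0,0,-0.03],"grip": 0.085}
    - {"delta_rot": [0,0,0],"linear": [0,0,-0.04],"grip": 0.085}
    - {"delta_rot": [0,0,0],"linear": [0,0,-0.04],"grip": 0.085}
    - {"delta_rot": [0,0,0],"linear": [0,0,-0.02],"grip": 0.085}

```text
t: 27.05
tool_pos: [0.647, -0.0577, 0.1773]
tool_rot: [2.216, 2.218, 0.006]
contact_force: [0.8, 0.7, 0.1]
opening: 0.0853
grip_force: 0.0
```

>>> jog_arm:
  steps:
    - {"delta_rot": [0,0,0],"linear": [-0.02,-0.02,0],"grip": 0.085}
    - {"delta_rot": [0,0,0],"linear": [-0.03,-0.03,0],"grip": 0.085}
    - {"delta_rot": [0,0,0],"linear": [-0.035,-0.035,0],"grip": 0.085}
    - {"delta_rot": [0,0,0],"linear": [-0.035,-0.035,0],"grip": 0.085}
    - {"delta_rot": [0,0,0],"linear": [-0.03,-0.03,0],"grip": 0.085}
    - {"delta_rot": [0,0,0],"linear": [-0.02,-0.02,0],"grip": 0.085}
    - {"delta_rot": [0,0,0],"linear": [0,0,0],"grip": 0.085}
    - {"delta_rot": [0,0,0],"linear": [0,0,0],"grip": 0.085}

```text
t: 27.85
tool_pos: [0.4751, -0.2277, 0.1721]
tool_rot: [2.221, 2.22, 0.001]
contact_force: [0.6, 0.2, 0.1]
opening: 0.0853
grip_force: 0.0
```

```bash
python3 - <<'E'
from h import *
im,d=ctrl.get_image("top");cv2.imwrite("pics/t9.png",im[:,:,::-1]);P=cloud("top",d);Z=P[...,2]
C=np.array([.6465,.0625])
for n,y,h in(("cluster",120,.062),("bearing",40,.054),("wheel",-40,.066),("sleeve",-120,.07)):
    c=C+[0,y/1000];m=(abs(Z-h)<.006)&(np.hypot(P[...,0]-c[0],P[...,1]-c[1])<.038)
    print(n,m.sum(),np.median(Z[m]),(P[m].mean(0)[:2]-c)*1000)
E
```

```text
cluster 426 0.06248542295916091 [-0.88131156  0.60135868]
bearing 765 0.055296300475923446 [-0.9914016  -0.21495049]
wheel 316 0.06688719063610919 [-1.71886885  0.66202268]
sleeve 358 0.07081692678940374 [-2.71810561  0.57911064]
```

View pics/t9.png

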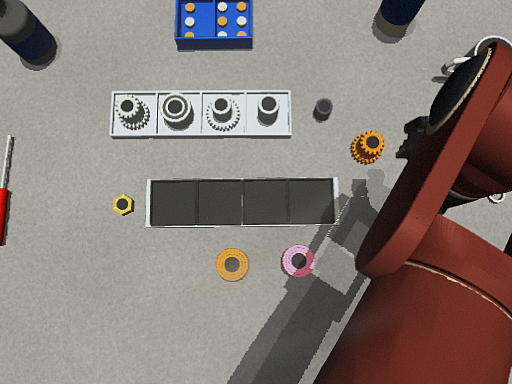

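All four parts stand centred in the bays, left to right cluster gear (130,112), bearing (176,108), wheel gear (223,112) and sleeve (268,108), which is the reverse order, and the gripper is clear.

```bash
python3 -c "
from station import ctrl
print(ctrl.finish_job())"
```

```text
the job is handed in; nothing more can be done
None
```

All four shaft parts stand upright and free in the tray in reverse order, each within 3 mm of its bay centre by the last top-camera measurement. I handed the job in at about 28 s; the judge gave no verdict.

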